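# Drop the swing fence onto its eccentric pivot pin and bring it to the stop

### The arm

A 7-joint arm with a two-finger parallel gripper is mounted at the origin on a cart in front of the work surface, level with it; the furniture and walls round the work are solid. World frame = base frame: x ahead of the robot, y to its left, z up, the work surface at z = 0. Lengths are in m, angles in rad, forces in N, time in s.
With the tool pointing down it reaches from about 0.425 to 0.875 m from the base axis. Payload 4.7 kg.
Tool frame: the origin (TCP) lies where the fingers leave the gripper's body, on its centre line; the fingertips stand 70 mm ahead of it and the grasp point (between the pads) lies 51 mm ahead of it; z points along the fingers, y is the line along which they close (so a half turn about z gives the same grasp; the last joint's range is limited). The gripper opens to 87 mm and grips with 3 to 60 N. Pads are 19 mm wide; open, the fingers measure 117 mm over their backs; the gripper's body (75 mm by 190 mm) begins 51 mm behind the grasp point.
Start: joints at [1.232, 0.321, -0.07, 1.45, 0.023, 1.371, -0.057], TCP at [0.225, -0.61, 0.292] pointing down, gripper open.
Joint ranges: [-2.86, 2.86], [-0.3, 2.09], [-1.38, 1.24], [0.06, 2.45], [-1.56, 4.7], [0.09, 2.05], [-2.69, 2.69]. Speed limits (rad/s): [2.57, 2.57, 3.14, 3.14, 3.14, 3.14, 3.14].

### API

Orientations are given as a rotation vector (axis times angle).
In Python, from bench import ctrl gives the robot as it stands.
- The arm moves only by the tool play_rows, never from a script. Its argument "increments" is a list that holds one entry, the list of rows, each a list of 7 numbers: the shift along the tool's x, y, z as a fraction of full scale, then the turn, a rotation vector about the tool's x, y, z as a fraction of full scale, then the gripper command: -1 is shut, 1 is fully open, values between are in proportion. A call has 1 to 8 rows; each row is the pose to reach, as a shift and turn from the pose commanded when the call began, along the tool's axes at that moment; what a row does not reach only later rows make up. Full scale, the value 1, is 0.1 m for a shift and 90 degrees for a turn. A row lasts 1/10 s, in which the tool goes at most 50 mm and 8.59 degrees, less where a joint would pass 70% of its speed; a pose out of reach is approached as far as the arm can. A call with a number of a shift or a turn outside -1 to 1 is refused whole. A call with a gripper value outside its range is refused whole. The fingers move at their own pace and stop on an object; "squeeze" is the grip in N (left out, the last holds). Time passes only in rows, so rows that repeat a pose let the fingers close. It gives the time, the measured TCP pose, the force, the opening and the grip force at its end, in the units of the state.
- ctrl.get_state(): the state, without advancing time (a new reading comes with each control period).
- ctrl.get_image(name): name is "side" or "top" or "wrist"; returns the picture (384x512x3 uint8, red, green, blue); there is no depth.
- ctrl.get_calibration(name): a dict with "vertical_fov" (degrees; the focal length in pixels is half the picture's height over the tangent of half this angle, whatever the lens; pixels are square), "cx", "cy" (the principal point, pixels), "R" (3x3) and "t" (3): a world point X has camera coordinates R X + t; the wrist camera has in their place "T_tool_cam" (4x4, takes a point from camera to tool coordinates, whose origin is the TCP and whose axes are the flange's). Camera axes: x right, y down, z forward; pixel columns grow to the right and rows downward; lengths in m; the calibration is good to about 2 mm. A picture is of the moment at which its call begins: read the wrist's pose just before it. get_calibration takes no time and is no camera call.
- ctrl.close_job(): hands the job in; it is judged then, once.
The state is a dict: "time": time; "joint_positions": joint angles; "qd": joint speeds; "joint_torque": joint torques, N m; "position": TCP position; "tool_rot": TCP orientation; "ft_force": force on the tool from outside, world axes, zero at the start; "torque": the same for the moment, N m; "grip_width": opening from 0.0 (shut) to 1.0 (fully open); "grip_force": force on a finger pad.
Only numpy, scipy, OpenCV 4.12 (cv2) and the standard library are available. Lean on these libraries where they do the work, as an engineer would, in place of code of your own. Each camera call takes 0.05 s, during which the arm holds its last target. There are 200 camera calls.

### The job

Fit the loose steel fence to the tile-cutting jig: slide it gently over the bed until its hole finds the pivot pin and it drops fully flat, then swing it about the pin until its red-marked edge rests against the steel stop dowel, and let go. Do not force anything, and leave the other things where they are.

Things in the scene. Friction and masses are not known exactly. Their poses are not given: they have to be found in the camera images.
- jig: Fixed tile-cutting jig on a pedestal: a plywood bed 180 x 240 x 12 mm (its own x, y, z), its flat top 195 mm above the jig's origin, which lies at table height under the bed's centre. At yaw 0 its x axis points away from the robot, its y axis to the left. On it: the bush with the pivot pin, the stop dowel, a flush measuring strip along the +x edge. The pedestal is below the bed.
- bush (a point): Centre of the round brass bush (26 mm, flush) on the bed's top face, at jig (-45, -60, 195) mm. It is an eccentric, locked: the rigid steel pivot pin (10 mm diameter, 7.5 mm high above the bed, top rim chamfered 1.5 mm) stands 4 mm off this centre, in a direction that differs every time and is not reported.
- stop (a point): Foot of the fixed steel stop dowel on the bed's top face, at jig (-74, 45, 195) mm: 12 mm diameter, upright, 16 mm high above the bed.
- fence: Loose steel plate 150 x 46 x 6 mm (its own x, y, z), 0.24 to 0.39 kg, flat on the bed at the start on the jig's +x side of the pin; origin at the centre of its underside, z up. A red line marks its +y edge (y = +23 mm). The hole is near its -x end. At the start and when home its x axis points about along the jig's +y; home, the red edge faces the jig's -x side, against the dowel.
- hole (a point): Centre of the fence's through hole at the underside, at fence (-55, 0, 0) mm: 12 mm diameter (1 mm clearance all round the pin), edges chamfered 1 mm.
- handle (a point): Grip point on the fence's black upright bar handle, at fence (10, 0, 23) mm. The bar is 44 mm long along fence x, 16 mm thick along fence y, and rises from 6 to 36 mm above the fence's underside; it is fixed to the plate.
- glass_piece: Green glass piece, 34 x 35 x 9 mm, lying loose on the bed's corner at about jig (-70, 101, 195) mm, just past the dowel; a bystander.
- tweezers: Steel tweezers lying on the table behind the wooden box, 132 x 20 x 6 mm; a bystander.
- masking_tape: Roll of masking tape lying on the table, 104 mm across, 25 mm high; a bystander.

How it is judged:
On the way:
1. the fence has dropped flat on the bed with the pin in its hole (z of hole in the frame of jig below 0.197 m and horizontal distance between hole and bush below 0.0075 m and angle between fence's own z axis and vertical below 0.03 rad), for 0.1 s.
At the end, for the whole second after the job is handed in: The fence lies flat on the bed (within 1.5 mm and 0.025 rad) with the pin in its hole (hole centre within 7.5 mm of the bush's centre, which with the fence flat is only possible over the pin), its red edge within 2 mm of touching the stop dowel on the half away from the hole, released and at rest (z of hole in the frame of jig below 0.1965 m and horizontal distance between hole and bush below 0.0075 m and angle between fence's own z axis and vertical below 0.025 rad and y of stop in the frame of fence between 0.027 and 0.031 m and x of stop in the frame of fence above 0.02 m and linear speed of fence below 0.01 m/s).
It fails at once if the fence is forced against the jig, its pin or its stop (more than 55 N) (contact force between fence and jig above 55 N).
It fails at once if the robot presses on the jig (more than 25 N) (contact force between any of the fingers, the arm and jig above 25 N).
It fails at once if a bystander is moved more than 20 mm (distance of any of glass_piece, tweezers, masking_tape from where it was at the start of the episode above 0.02 m).
It also fails if it takes over 72 s, if anything falls off the work surface, if the arm or the gripper's body presses on something with over 40 N, if the wrist force passes 120 N, or if a joint passes its speed limit or range.

## Working session

There is one attempt and no reset: what is moved stays moved. The work goes in short steps, Python scripts to look and compute and a tool call to move; the robot and the scene stay as the last step left them, time stands still between calls to the robot, and variables do not carry over. Pictures are saved under pics/ and viewed, at most 10 in all, crops included, and the job is handed in when it is done.

Besides the shell and the picture viewer there is one more tool, called after "Call:" as a command line: name --argument value ..., lists and objects as JSON in quotes. play_rows: Moves the arm, as the interface text tells. Shift numbers are shares of 0.1 m and turn numbers shares of 90 degrees, none past 1 either way. Its arguments: {"type":"object","properties":{"increments":{"type":"array"},"squeeze":{"type":"number"}},"required":["increments"]}

```bash
ls; mkdir -p pics; python3 - <<'E'
from bench import ctrl
import cv2,numpy as np
s=ctrl.get_state();print(s)
for n in("side","top","wrist"):
    c=ctrl.get_calibration(n);print(n,c)
a=ctrl.get_image("side");b=ctrl.get_image("top")
np.save("side0.npy",a);np.save("top0.npy",b)
cv2.imwrite("pics/side0.png",a[...,::-1]);cv2.imwrite("pics/top0.png",b[...,::-1])
E
```

```text
pics
{'time': 0.0, 'joint_positions': array([ 1.23209604,  0.3218461 , -0.07007191,  1.45169616,  0.02258724,
        1.37075711, -0.05689017]), 'qd': array([-3.78411532e-04,  2.14588778e-05, -5.95165143e-04,  1.68878217e-03,
        4.66388603e-04, -9.94131381e-05,  4.64686138e-04]), 'joint_torque': array([-3.32122490e-04, -4.91289639e+01, -4.03972529e-01, -3.12523091e+01,
       -6.38511172e-02,  4.38740419e-02,  2.04685966e-04]), 'position': array([ 0.22440444, -0.60959041,  0.29113563]), 'tool_rot': array([-3.09098990e+00, -5.51019599e-01,  6.65322566e-04]), 'ft_force': array([-0.53647515,  0.13460337, -1.08367766]), 'torque': array([-0.03978062,  0.01564412,  0.02923016]), 'grip_force': 0.0, 'grip_width': 1.0013478576035608}
side {'vertical_fov': 53.36857989810165, 'cx': 259.9359220128006, 'cy': 197.33474658645972, 'R': array([[-0.77327718,  0.63406335, -0.0024646 ],
       [ 0.43511007,  0.5278067 , -0.72945138],
       [-0.46121756, -0.56514048, -0.68402822]]), 't': array([ 0.53310308, -0.03418839,  1.11237024])}
top {'vertical_fov': 53.55581367208561, 'cx': 256.4530710740967, 'cy': 194.87105876152583, 'R': array([[-0.00791181, -0.99974257,  0.02126504],
       [-0.98855241,  0.0046155 , -0.15080729],
       [ 0.15067032, -0.02221477, -0.98833444]]), 't': array([-0.17244407,  0.56364243,  0.91383158])}
wrist {'vertical_fov': 61.27427498759568, 'cx': 254.8057503972504, 'cy': 192.287244130409, 'T_tool_cam': array([[-5.46370535e-04, -9.58387577e-01, -2.85469706e-01,
         7.74228814e-02],
       [ 9.99999443e-01, -2.65934125e-04, -1.02113206e-03,
        -1.24553485e-04],
       [ 9.02724143e-04, -2.85470105e-01,  9.58387189e-01,
        -9.26992066e-02],
       [ 0.00000000e+00,  0.00000000e+00,  0.00000000e+00,
         1.00000000e+00]])}
```

View pics/side0.png

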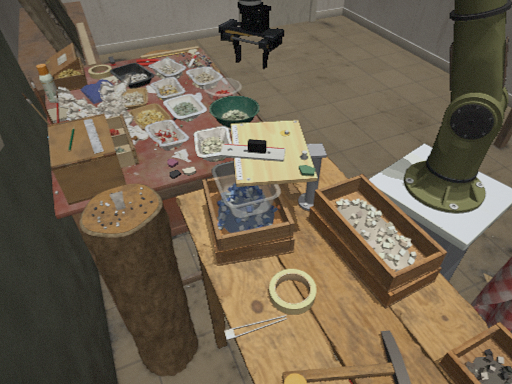

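View pics/top0.png

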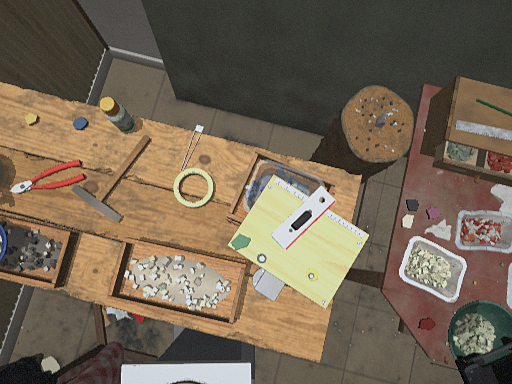

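The side view shows the bed around (270,150), with the fence and its black handle at (258,147). In the top view the bed is the yellow quad (271,176)-(368,236)-(325,306)-(229,247). The bush is at (312,276), the dowel at (262,258), the glass at (240,242), and the fence's handle at (300,220) with its hole near (322,200).

```bash
cat >h.py <<'E'
from bench import ctrl
import cv2,numpy as np
from scipy.spatial.transform import Rotation as Ro
def cam(name,s=None):
    c=ctrl.get_calibration(name);f=192/np.tan(np.radians(c["vertical_fov"])/2)
    if name=="wrist":
        T=np.eye(4);T[:3,:3]=Ro.from_rotvec(s["tool_rot"]).as_matrix();T[:3,3]=s["position"]
        T=T@c["T_tool_cam"];R=T[:3,:3];o=T[:3,3]
    else: R=c["R"].T;o=-R@c["t"]
    return f,c["cx"],c["cy"],R,o
def ray(px,z,C):
    f,cx,cy,R,o=C;px=np.atleast_2d(np.asarray(px,float))
    d=np.c_[(px[:,0]-cx)/f,(px[:,1]-cy)/f,np.ones(len(px))]@R.T
    return o+d*((z-o[2])/d[:,2])[:,None]
def proj(X,C):
    f,cx,cy,R,o=C;p=(np.atleast_2d(X)-o)@R
    return np.c_[f*p[:,0]/p[:,2]+cx,f*p[:,1]/p[:,2]+cy]
E
python3 - <<'E'
from h import *
a=np.load("top0.npy");C=cam("top")
hsv=cv2.cvtColor(a,cv2.COLOR_RGB2HSV)
roi=np.zeros(a.shape[:2],np.uint8);roi[170:312,224:374]=1
def big(m,k=None):
    m=m.astype(np.uint8)*roi
    if k: m=cv2.morphologyEx(m,cv2.MORPH_OPEN,np.ones((k,k)))
    cs=cv2.findContours(m,0,2)[0];return max(cs,key=cv2.contourArea)
yel=(hsv[...,0]>20)&(hsv[...,0]<36)&(hsv[...,1]>70)&(hsv[...,2]>150)
# bed: hull of yellow
c=big(yel,3);r=cv2.minAreaRect(ray(c[:,0],.195,C)[:,:2].astype(np.float32));print("bed yellow",r)
w=(hsv[...,1]<40)&(hsv[...,2]>150);c=big(w,3);print("fence white",cv2.minAreaRect(ray(c[:,0],.201,C)[:,:2].astype(np.float32)))
k=(hsv[...,2]<60);c=big(k);print("handle",cv2.minAreaRect(c),cv2.minAreaRect(ray(c[:,0],.231,C)[:,:2].astype(np.float32)))
red=((hsv[...,0]<8)|(hsv[...,0]>172))&(hsv[...,1]>120)&(hsv[...,2]>100);c=big(red);print("red",ray(c[:,0],.201,C)[:,:2].round(3).tolist()[::3])
print("bush",ray([312,276],.195,C),"dowel foot",ray([262,260],.195,C),"top",ray([262,257],.211,C),'glass',ray([240,242],.2,C))
cr=cv2.resize(a[170:312,224:374],None,fx=4,fy=4,interpolation=cv2.INTER_CUBIC);cv2.imwrite("pics/topc.png",cr[...,::-1])
E
```

```text
bed yellow ((0.38970980048179626, -0.3396422564983368), (0.04318989813327789, 0.015724919736385345), 63.09983444213867)
fence white ((0.5200257301330566, -0.2424289435148239), (0.11829117685556412, 0.15140123665332794), 43.25821304321289)
handle ((360.3337707519531, 275.3982849121094), (30.083173751831055, 14.185126304626465), 15.5241117477417) ((0.37280604243278503, -0.37472838163375854), (0.058791857212781906, 0.027719972655177116), 74.19776153564453)
red [[0.525, -0.336], [0.428, -0.233], [0.485, -0.296], [0.491, -0.301], [0.51, -0.32], [0.521, -0.331]]
bush [[ 0.37014038 -0.28564926  0.195     ]] dowel foot [[ 0.4034644  -0.18299559  0.195     ]] top [[ 0.40975271 -0.18248807  0.211     ]] glass [[ 0.4405729  -0.13773855  0.2       ]]
```

View pics/topc.png

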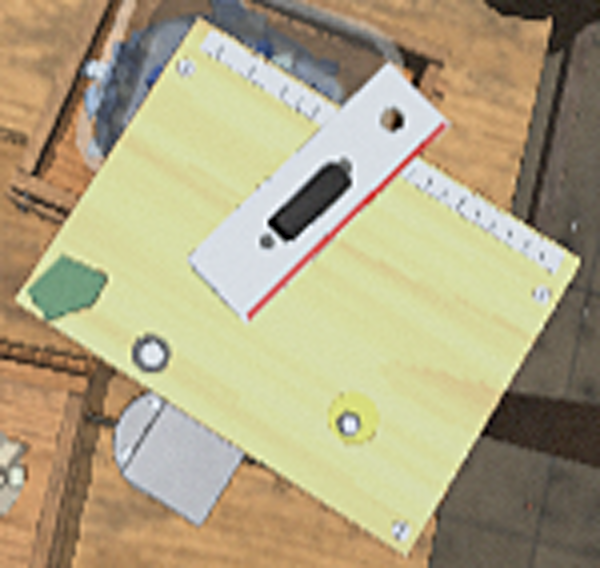

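The crop gives the bed corners, fence corners, hole (392,119), handle (310,202), pin (349,424), bush (353,418) and dowel top (151,354), all at 4x. Next I compute the poses.

```bash
python3 - <<'E'
from h import *
C=cam("top");g=lambda L,z:ray(np.array(L)/4.+[224-.4,170-.4],z,C)[:,:2]
bed=g([(202,18),(580,262),(408,553),(17,299)],.195)
jc=bed.mean(0)
print("edges",np.linalg.norm(np.diff(bed,axis=0,append=bed[:1]),axis=1))
loc=np.array([[90,120],[90,-120],[-90,-120],[-90,120]])/1e3
H=loc.T@(bed-jc);th=np.arctan2(H[0,1]-H[1,0],H[0,0]+H[1,1])
print("jig",jc,np.degrees(th))
R=np.array([[np.cos(th),-np.sin(th)],[np.sin(th),np.cos(th)]])
print("bush pred",jc+R@[-.045,-.06],"seen",g([(353,418)],.195),"pin",g([(349,424)],.2025))
print("stop pred",jc+R@[-.074,.045],"top seen",g([(151,354)],.211),"glass",g([(70,287)],.2),jc+R@[-.07,.101])
f=g([(388,63),(449,124),(248,320),(190,258)],.201);print("f edges",np.linalg.norm(np.diff(f,axis=0,append=f[:1]),axis=1))
x=(f[2]+f[3]-f[0]-f[1]);fa=np.arctan2(x[1],x[0]);print("fence",f.mean(0),np.degrees(fa),"rel jig",np.degrees(fa-th))
u=np.array([np.cos(fa),np.sin(fa)]);print("hole pred",f.mean(0)-.055*u,"seen",g([(392,119)],.2),"handle",f.mean(0)+.01*u,g([(310,202)],.231))
s=ctrl.get_state();print(Ro.from_rotvec(s["tool_rot"]).as_matrix().round(3))
E
```

```text
edges [0.23640506 0.17523647 0.23756991 0.17793441]
jig [ 0.44499138 -0.26050113] -33.38010839589266
bush pred [ 0.37440318 -0.28584488] seen [[ 0.37397709 -0.28545431]] pin [[ 0.37141273 -0.28208779]]
stop pred [ 0.40795709 -0.18221026] top seen [[ 0.40756419 -0.18114841]] glass [[ 0.44188926 -0.14001088]] [ 0.44210794 -0.13764884]
f edges [0.04523077 0.14821609 0.04352857 0.14750065]
fence [ 0.49120231 -0.27055353] 133.49806653111753 rel jig 166.87817492701018
hole pred [ 0.52906046 -0.3104504 ] seen [[ 0.52865266 -0.30990165]] handle [ 0.484319   -0.26329955] [[ 0.4824606  -0.26107369]]
[[ 0.938  0.346 -0.001]
 [ 0.346 -0.938  0.002]
 [-0.    -0.002 -1.   ]]
```

Call:
play_rows --increments '[[[0.3,-0.2,-0.3,0,0,0,1],[0.6,-0.4,-0.6,0,0,0,1],[0.9,-0.6,-0.7,0,0,0,1],[0.9,-0.6,-0.7,0,0,0,1]]]'

```text
time: 0.5
position: [0.2939, -0.5185, 0.365]
tool_rot: [3.088, 0.565, 0.007]
ft_force: [0.3, 0.2, 0.7]
grip_width: 1.005
grip_force: 0.0
```

Call:
play_rows --increments '[[[0.4,-0.26,0,0,0,0,1],[0.8,-0.52,0,0,0,0,1],[0.9,-0.6,0,0,0,0,1]]]'

```text
time: 0.8
position: [0.3561, -0.4303, 0.3618]
tool_rot: [-3.088, -0.563, -0.003]
ft_force: [-1.0, 0.4, 0.4]
grip_width: 0.999
grip_force: 0.0
```

Call:
play_rows --increments '[[[0.4,-0.26,0,0,0,0,1],[0.8,-0.52,0,0,0,0,1],[0.9,-0.6,0,0,0,0,1]]]'

```text
time: 1.1
position: [0.4191, -0.3428, 0.3619]
tool_rot: [-3.088, -0.563, -0.003]
ft_force: [0.1, -0.0, 0.1]
grip_width: 0.998
grip_force: 0.0
```

Call:
play_rows --increments '[[[0.4,-0.26,0,0,0,0,1],[0.8,-0.52,0,0,0,0,1],[0.9,-0.6,0,0,0,0,1],[0.9,-0.6,0,0,0,0,1]]]'

```text
time: 1.5
position: [0.4804, -0.2586, 0.3618]
tool_rot: [-3.091, -0.558, 0.001]
ft_force: [-0.2, -0.5, 0.1]
grip_width: 0.998
grip_force: 0.0
```

Call:
play_rows --increments '[[[0,0,0,0,0,-0.09,1],[0,0,0,0,0,-0.18,1],[0,0,0,0,0,-0.27,1],[0,0,0,0,0,-0.36,1],[0,0,0,0,0,-0.45,1],[0,0,0,0,0,-0.54,1],[0,0,0,0,0,-0.63,1],[0,0,0,0,0,-0.63,1]]]'

```text
time: 2.3
position: [0.4778, -0.2633, 0.3618]
tool_rot: [-2.464, -1.949, 0.002]
ft_force: [-0.3, 0.8, 0.6]
grip_width: 1.003
grip_force: 0.0
```

Call:
play_rows --increments '[[[0,0,0,0,0,-0.09,1],[0,0,0,0,0,-0.18,1],[0,0,0,0,0,-0.27,1],[0,0,0,0,0,-0.36,1],[0,0,0,0,0,-0.45,1],[0,0,0,0,0,-0.54,1],[0,0,0,0,0,-0.63,1],[0,0,0,0,0,-0.63,1]]]'

```text
time: 3.1
position: [0.4785, -0.2622, 0.3619]
tool_rot: [-1.245, -2.884, 0.001]
ft_force: [-0.1, -0.0, -0.3]
grip_width: 1.002
grip_force: 0.0
```

```bash
cat >>h.py <<'E'
def goto(x,y,z,yaw_y):
    "print move to TCP xyz with tool y at yaw_y deg (world), pointing down"
    s=ctrl.get_state();R=Ro.from_rotvec(s["tool_rot"]).as_matrix()
    t=np.radians(yaw_y);ty=np.array([np.cos(t),np.sin(t),0]);tz=np.array([0,0,-1.]);T=np.c_[np.cross(ty,tz),ty,tz]
    print("pos",s["position"].round(4),"yaw",np.degrees(np.arctan2(R[1,1],R[0,1])).round(2),"F",s["ft_force"].round(1),"t",s["time"],"g",s["grip_width"],s["grip_force"])
    print("shift",(R.T@(np.array([x,y,z])-s["position"])/.1).round(3),"turn",(Ro.from_matrix(R.T@T).as_rotvec()/(np.pi/2)).round(3))
E
python3 - <<'E'
from h import *
s=ctrl.get_state();a=ctrl.get_image("wrist");np.save("w1.npy",a);cv2.imwrite("pics/w1.png",a[...,::-1])
C=cam("wrist",s);print(proj([[.3714,-.2821,.2025],[.5288,-.3102,.201],[.4835,-.262,.231],[.4076,-.1816,.211]],C))
goto(.4835,-.262,.36,43.5);print(s["joint_positions"].round(2))
E
```

```text
[[136.18291132 123.50558851]
 [260.21888127 272.00474698]
 [261.34309441 213.08249866]
 [261.51599629  53.6730748 ]]
pos [ 0.4786 -0.2619  0.362 ] yaw 43.17 F [-0.4  0.6  0.5] t 3.15 g 1.005273921193734 0.0
shift [-0.034  0.035  0.02 ] turn [-0.    -0.    -0.004]
[ 0.89  0.1  -0.47  1.59  0.04  1.47  1.17]
```

View pics/w1.png

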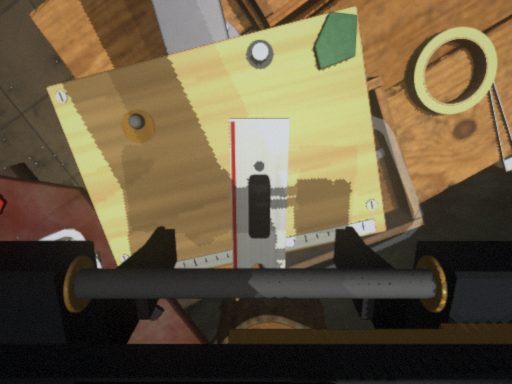

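The wrist view agrees with my projections: pin at (136,121), dowel top at (261,50), handle at (260,206), fence +x end at row 118. Now descending to grip the handle.

Call:
play_rows --increments '[[[-0.03,0.035,0.2,0,0,0,1],[-0.03,0.035,0.5,0,0,0,1],[-0.03,0.035,0.7,0,0,0,1],[-0.03,0.035,0.8,0,0,0,1],[-0.03,0.035,0.84,0,0,0,1],[-0.03,0.035,0.84,0,0,0,1]]]'

```text
time: 3.75
position: [0.4841, -0.2605, 0.2784]
tool_rot: [1.24, 2.886, -0.0]
ft_force: [-1.5, 0.5, -0.3]
grip_width: 1.001
grip_force: 0.0
```

Call:
play_rows --increments '[[[0,0,0,0,0,0,0.2],[0,0,0,0,0,0,-0.2],[0,0,0,0,0,0,-0.4],[0,0,0,0,0,0,-0.6],[0,0,0,0,0,0,-0.8],[0,0,0,0,0,0,-1],[0,0,0,0,0,0,-1],[0,0,0,0,0,0,-1]]]' --squeeze 30

```text
time: 4.55
position: [0.4841, -0.2601, 0.2782]
tool_rot: [-1.237, -2.888, 0.0]
ft_force: [0.3, -0.3, 0.3]
grip_width: 0.357
grip_force: 0.0
```

Call:
play_rows --increments '[[[0,0,-0.05,0,0,0,-1],[0,0,-0.1,0,0,0,-1],[0,0,-0.15,0,0,0,-1],[0,0,-0.15,0,0,0,-1],[0,0,-0.15,0,0,0,-1]]]'

```text
time: 5.05
position: [0.484, -0.2601, 0.2931]
tool_rot: [-1.237, -2.888, -0.0]
ft_force: [-0.7, 0.4, -3.0]
grip_width: 0.182
grip_force: 30.0
```

```bash
python3 - <<'E'
from h import *
s=ctrl.get_state();a=ctrl.get_image("wrist");np.save("w2.npy",a);cv2.imwrite("pics/w2.png",a[...,::-1])
goto(.4835,-.262,.36,43.5)
E
```

```text
pos [ 0.4839 -0.26    0.2929] yaw 43.62 F [ 0.   0.2 -2.7] t 5.1 g 0.17995897280358175 29.96238648891449
shift [-0.011 -0.017 -0.671] turn [-0.    -0.     0.001]
```

View pics/w2.png

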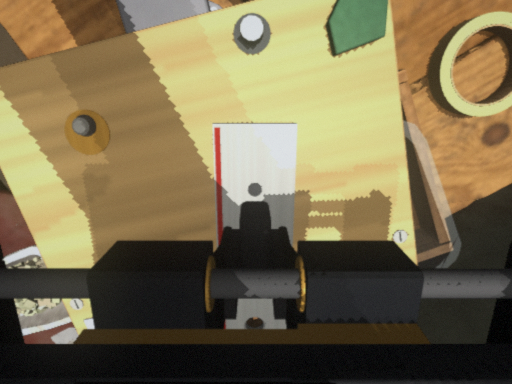

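The fence is held: its end edge spans cols 214-297 at row 123, and the hole is just visible at (254,323) between the fingers. The pin is at (84,125) and the dowel top at (251,28). Next I work out the hole's position in the tool frame and the pin's position.

```bash
python3 - <<'E'
from h import *
from scipy import ndimage
a=np.load("w2.npy");h=cv2.cvtColor(a,cv2.COLOR_RGB2HSV)
s=ctrl.get_state();C=cam("wrist",s)
R=Ro.from_rotvec(s["tool_rot"]).as_matrix();p=s["position"];tool=lambda X:(X-p)@R
w=((h[...,1]<50)&(h[...,2]>150)).astype(np.uint8);w[:115]=0;w[175:]=0;w[:,:205]=0;w[:,305:]=0
ys,xs=np.nonzero(w)
for r in(130,150,170): i=xs[ys==r];print(r,i.min(),i.max())
print("end row",ys.min(),[ys[xs==c].min() for c in(225,250,290)])
red=((h[...,0]<8)|(h[...,0]>172))&(h[...,1]>120)&(h[...,2]>90);red[:, :205]=0;red[:,230:]=0
yy,xx=np.nonzero(red);print("red",[(r,xx[yy==r].min(),xx[yy==r].max()) for r in(130,150,170,200)if (yy==r).any()])
for z in(.201,.206,.211,.216):
    e=tool(ray([(213.5,123),(297.5,123)],z,C));print(z,(e*1e3).round(1).tolist(),"width",np.ptp(e[:,1])*1e3,"hole",(tool(ray([254,323],z,C))*1e3).round(1))
print("pin",ray([84,125],.2025,C),"bush",ray([87,132],.195,C),"dowel",ray([251,28],.211,C))
print(a[312:336:2,254].tolist())
E
```

```text
130 212 297
150 213 296
170 214 295
end row 123 [np.int64(123), np.int64(123), np.int64(123)]
red [(130, np.int64(215), np.int64(219)), (150, np.int64(216), np.int64(219)), (170, np.int64(216), np.int64(220)), (200, np.int64(217), np.int64(221))]
0.201 [[64.5, -23.9, 92.0], [64.5, 23.0, 92.0]] width 46.9354462959679 hole [[-67.8  -1.4  91.9]]
0.206 [[64.9, -23.3, 87.0], [64.9, 22.4, 87.0]] width 45.66470076674216 hole [[-63.8  -1.4  86.9]]
0.211 [[65.3, -22.7, 82.0], [65.3, 21.7, 82.0]] width 44.39395523751641 hole [[-59.9  -1.4  81.9]]
0.216 [[65.7, -22.0, 77.0], [65.7, 21.1, 77.0]] width 43.12320970829066 hole [[-55.9  -1.4  76.9]]
pin [[ 0.3707872  -0.27995695  0.2025    ]] bush [[ 0.37199125 -0.28519225  0.195     ]] dowel [[ 0.40553518 -0.18160743  0.211     ]]
[[129, 130, 123], [128, 128, 121], [129, 123, 111], [133, 97, 65], [40, 31, 21], [39, 28, 22], [41, 32, 25], [38, 32, 21], [50, 48, 40], [63, 48, 30], [58, 46, 26], [56, 44, 21]]
```

The grip closed late and only caught the top of the handle, so I set it down and regrip lower.

Call:
play_rows --increments '[[[0,0,0.02,0,0,0,-1],[0,0,0.03,0,0,0,-1],[0,0,0.03,0,0,0,-0.6],[0,0,0.03,0,0,0,-0.4],[0,0,0.08,0,0,0,-0.4],[0,0,0.15,0,0,0,-0.4],[0,0,0.15,0,0,0,-0.4]]]'

```text
time: 5.8
position: [0.4835, -0.2599, 0.277]
tool_rot: [-1.237, -2.886, -0.0]
ft_force: [1.1, 0.1, -0.0]
grip_width: 0.294
grip_force: 0.0
```

Call:
play_rows --increments '[[[0,0,0,0,0,0,-0.6],[0,0,0,0,0,0,-0.8],[0,0,0,0,0,0,-1],[0,0,0,0,0,0,-1],[0,0,0,0,0,0,-1],[0,0,0,0,0,0,-1],[0,0,0,0,0,0,-1]]]' --squeeze 40

```text
time: 6.5
position: [0.4841, -0.2602, 0.2783]
tool_rot: [1.237, 2.887, -0.0]
ft_force: [0.5, 0.2, 0.3]
grip_width: 0.18
grip_force: 40.0
```

Call:
play_rows --increments '[[[0,0,-0.05,0,0,0,-1],[0,0,-0.1,0,0,0,-1],[0,0,-0.2,0,0,0,-1],[0,0,-0.25,0,0,0,-1],[0,0,-0.25,0,0,0,-1]]]'

```text
time: 7.0
position: [0.4846, -0.2603, 0.3046]
tool_rot: [1.236, 2.886, -0.001]
ft_force: [-0.4, 0.6, -2.2]
grip_width: 0.184
grip_force: 40.0
```

```bash
python3 - <<'E'
from h import *
s=ctrl.get_state();a=ctrl.get_image("wrist");np.save("w3.npy",a);h=cv2.cvtColor(a,cv2.COLOR_RGB2HSV);C=cam("wrist",s)
R=Ro.from_rotvec(s["tool_rot"]).as_matrix();p=s["position"];tool=lambda X:(X-p)@R
print(p,s["ft_force"],s["grip_force"])
w=((h[...,1]<50)&(h[...,2]>150)).astype(np.uint8);w[:90]=0;w[175:]=0;w[:,:195]=0;w[:,315:]=0
ys,xs=np.nonzero(w);r0=ys.min();print("end",[ys[xs==c].min() for c in(225,250,285)])
ed=[(r,xs[ys==r].min()-.5,xs[ys==r].max()+.5) for r in range(r0+5,r0+40,10)];print(ed)
z=p[2]-.0833+.006
e=tool(ray([(ed[0][1],ed[0][0]),(ed[0][2],ed[0][0]),(ed[-1][1],ed[-1][0]),(ed[-1][2],ed[-1][0]),(250,r0-.5)],z,C))*1e3;print(z,e.round(1).tolist())
# hole
dk=(a.sum(2)<180).astype(np.uint8)
print([(r,a[r,255].tolist()) for r in range(290,336,4)])
cr=cv2.resize(a[90:350,150:410],None,fx=2.2,fy=2.2,interpolation=cv2.INTER_CUBIC);cv2.imwrite("pics/w3.png",cr[...,::-1])
E
```

```text
[ 0.48461806 -0.26028266  0.30463643] [-0.38539521  0.56023473 -2.20427861] 39.999616127461195
end [np.int64(123), np.int64(123), np.int64(123)]
[(128, np.float64(210.5), np.float64(299.5)), (138, np.float64(210.5), np.float64(299.5)), (148, np.float64(210.5), np.float64(298.5)), (158, np.float64(211.5), np.float64(298.5))]
0.2273364267969723 [[63.1, -23.7, 77.1], [63.1, 22.2, 77.2], [47.5, -23.8, 77.2], [47.4, 22.3, 77.2], [65.9, -3.3, 77.2]]
[(290, [95, 91, 91]), (294, [88, 87, 85]), (298, [34, 32, 31]), (302, [51, 50, 48]), (306, [132, 130, 125]), (310, [132, 131, 125]), (314, [132, 133, 127]), (318, [132, 130, 127]), (322, [128, 129, 123]), (326, [52, 46, 39]), (330, [60, 45, 26]), (334, [59, 46, 22])]
```

View pics/w3.png

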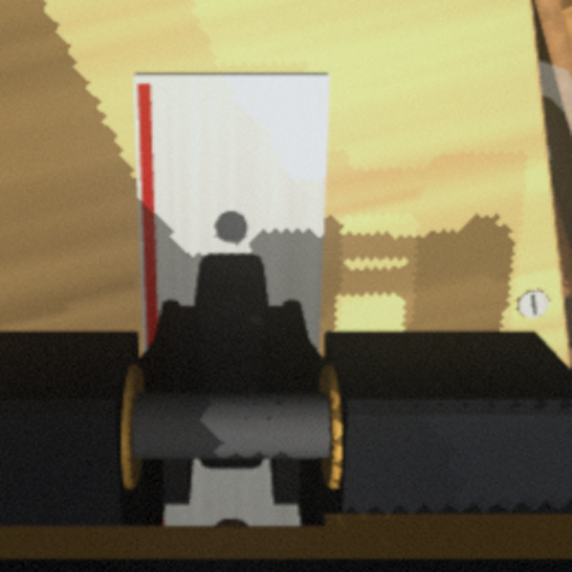

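The grip is sound, with the plate held flat and 46 mm wide as expected. I refine the pin using the wrist pictures already taken.

```bash
python3 - <<'E'
from h import *
s=ctrl.get_state();C=cam("wrist",s);q=proj([.3713,-.28,.2025],C)[0];print(q)
x,y=q.astype(int)
w3=np.load("w3.npy");w2=np.load("w2.npy");w1=np.load("w1.npy")
def crop(a,x,y): 
    a=cv2.copyMakeBorder(a,30,30,30,30,0);return cv2.resize(a[y+5:y+55,x+5:x+55],None,fx=5,fy=5,interpolation=cv2.INTER_NEAREST)
print("origins",(136-25,121-25),(84-25,125-25),(x-25,y-25))
cv2.imwrite("pics/pin.png",np.hstack([crop(w1,136,121),crop(w2,84,125),crop(w3,x,y)])[...,::-1])
E
```

```text
[ 93.50511203 123.09398223]
origins (111, 96) (59, 100) (np.int64(68), np.int64(98))
```

View pics/pin.png

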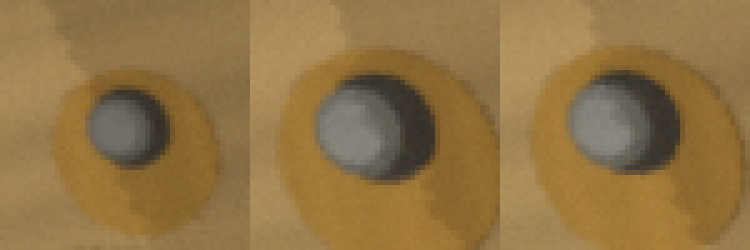

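```bash
python3 - <<'E'
from h import *
S=[dict(position=np.array([.4786,-.2619,.362]),tool_rot=np.array([-1.245,-2.884,.001])),dict(position=np.array([.4839,-.26,.2929]),tool_rot=np.array([-1.237,-2.888,0])),ctrl.get_state()]
P=[(135,121.4),(80,125.6),(88.6,123)];B=[(138.2,126.4),(86.8,131.2),(95.4,128)]
for s,p,b in zip(S,P,B):
    C=cam("wrist",s);a=ray(p,.2025,C)[0];c=ray(b,.195,C)[0];print("pin",a[:2].round(4),"bush",c[:2].round(4),np.linalg.norm((a-c)[:2]).round(4),np.degrees(np.arctan2(*(a-c)[1::-1])).round())
E
```

```text
pin [ 0.37   -0.2811] bush [ 0.3725 -0.2848] 0.0044 125.0
pin [ 0.3694 -0.2817] bush [ 0.3717 -0.2849] 0.0039 126.0
pin [ 0.3692 -0.2819] bush [ 0.3716 -0.2846] 0.0036 133.0
```

Call:
play_rows --increments '[[[0,0,0,0,0,0.06,-1],[0,0,0,0,0,0.13,-1],[0,0,0,0,0,0.2,-1],[0,0,0,0,0,0.27,-1],[0,0,0,0,0,0.34,-1],[0,0,0,0,0,0.41,-1],[0,0,0,0,0,0.48,-1],[0,0,0,0,0,0.52,-1]]]'

```text
time: 7.85
position: [0.4839, -0.26, 0.3028]
tool_rot: [-2.286, -2.154, 0.0]
ft_force: [0.4, -0.7, -2.5]
grip_width: 0.18
grip_force: 40.0
```

Call:
play_rows --increments '[[[0,0,0,0,0,0.06,-1],[0,0,0,0,0,0.13,-1],[0,0,0,0,0,0.2,-1],[0,0,0,0,0,0.27,-1],[0,0,0,0,0,0.34,-1],[0,0,0,0,0,0.41,-1],[0,0,0,0,0,0.48,-1],[0,0,0,0,0,0.52,-1]]]'

```text
time: 8.65
position: [0.4839, -0.26, 0.3028]
tool_rot: [-2.953, -1.069, 0.001]
ft_force: [-0.4, 0.5, -2.3]
grip_width: 0.182
grip_force: 40.0
```

```bash
python3 - <<'E'
from h import *
goto(.4195,-.2402,.2925,-50)
E
```

```text
pos [ 0.4839 -0.26    0.3028] yaw -50.19 F [-0.4  0.5 -2.3] t 8.65 g 0.18201848330815953 39.99852541834116
shift [-0.368 -0.565  0.104] turn [-0.     0.    -0.002]
```

Call:
play_rows --increments '[[[-0.1,-0.15,0,0,0,0,-1],[-0.2,-0.3,0,0,0,0,-1],[-0.3,-0.45,0,0,0,0,-1],[-0.37,-0.56,0,0,0,0,-1],[-0.37,-0.56,0.05,0,0,0,-1],[-0.37,-0.56,0.1,0,0,0,-1],[-0.37,-0.56,0.1,0,0,0,-1]]]'

```text
time: 9.35
position: [0.4199, -0.2408, 0.2922]
tool_rot: [-2.951, -1.075, 0.001]
ft_force: [-0.1, -0.6, -2.5]
grip_width: 0.182
grip_force: 40.0
```

```bash
python3 - <<'E'
from h import *
goto(.4195,-.2402,.2925,-50)
s=ctrl.get_state();w=ctrl.get_image("wrist");t=ctrl.get_image("top");d=ctrl.get_image("side")
np.save("w4.npy",w);np.save("t4.npy",t)
h=np.hstack
tc=cv2.resize(t[230:310,240:340],(400,320),interpolation=cv2.INTER_CUBIC)
q=proj([.3704,-.2814,.2025],cam("side"))[0].astype(int);print(q)
dc=cv2.resize(d[q[1]-40:q[1]+40,q[0]-50:q[0]+50],(400,320),interpolation=cv2.INTER_CUBIC)
cv2.imwrite("pics/v4.png",h([tc,dc])[...,::-1])
print("dowel proj",proj([.4075,-.1815,.211],cam("wrist",s)))
E
```

```text
pos [ 0.4199 -0.2408  0.2922] yaw -49.96 F [-0.1 -0.6 -2.5] t 9.35 g 0.1815404739408469 39.999634735286236
shift [ 0.001 -0.007 -0.003] turn [-0.001  0.     0.   ]
[286 130]
dowel proj [[160.35221715 187.26934486]]
```

View pics/v4.png

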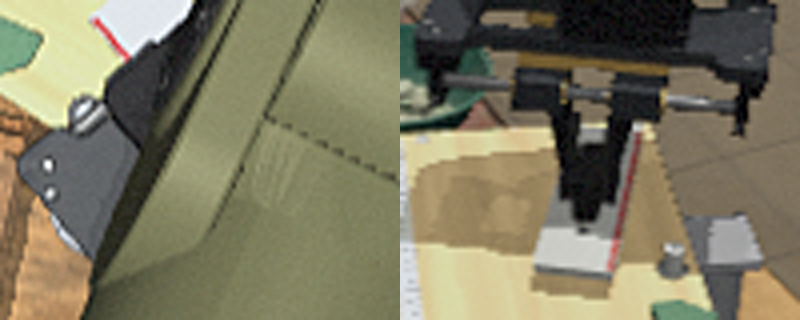

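The top view is blocked by the arm, and the side view shows the fence hovering with the dowel on its red side. Lowering gently.

Call:
play_rows --increments '[[[0,0,0.03,0,0,0,-1],[0,0,0.05,0,0,0,-1],[0,0,0.06,0,0,0,-1],[0,0,0.065,0,0,0,-1],[0,0,0.07,0,0,0,-1],[0,0,0.07,0,0,0,-1]]]'

```text
time: 10.1
position: [0.4197, -0.241, 0.2862]
tool_rot: [2.952, 1.075, -0.0]
ft_force: [0.0, -0.5, -3.0]
grip_width: 0.177
grip_force: 40.0
```

Call:
play_rows --increments '[[[0,0,0.005,0,0,0,-1],[0,0,0.01,0,0,0,-1],[0,0,0.01,0,0,0,-1]]]'

```text
time: 10.4
position: [0.4197, -0.241, 0.2852]
tool_rot: [2.952, 1.075, -0.0]
ft_force: [-0.6, -0.2, -2.1]
grip_width: 0.179
grip_force: 40.0
```

Call:
play_rows --increments '[[[0,0,0.005,0,0,0,-1],[0,0,0.01,0,0,0,-1],[0,0,0.01,0,0,0,-1]]]'

```text
time: 10.7
position: [0.4197, -0.241, 0.2842]
tool_rot: [-2.952, -1.075, 0.0]
ft_force: [-0.4, -0.8, -3.0]
grip_width: 0.182
grip_force: 40.0
```

```bash
python3 - <<'E'
from h import *
s=ctrl.get_state();print(s["position"],s["ft_force"],s["torque"])
w=np.load("w4.npy");hv=cv2.cvtColor(w,cv2.COLOR_RGB2HSV)
m=((hv[...,1]<50)&(hv[...,2]>130)).astype(np.uint8);m[:150]=0;m[225:]=0;m[:,:120]=0;m[:,200:]=0
n,l,st,ce=cv2.connectedComponentsWithStats(m)
print([(st[i].tolist(),ce[i].round(1).tolist()) for i in range(1,n) if st[i,4]>20])
m=((hv[...,1]<50)&(hv[...,2]>150)).astype(np.uint8);m[175:]=0;m[:100]=0;m[:,:200]=0;m[:,310:]=0
ys,xs=np.nonzero(m);print(ys.min(),[ys[xs==c].min() for c in(225,250,285)],[(r,xs[ys==r].min(),xs[ys==r].max()) for r in(130,150)])
E
```

```text
[ 0.41967884 -0.24102643  0.2841528 ] [-0.43643018 -0.75282056 -2.96753282] [ 0.02702649 -0.0654451   0.01825264]
[([149, 180, 20, 14, 208], [158.4, 186.4]), ([125, 219, 21, 6, 71], [137.4, 222.4])]
123 [np.int64(124), np.int64(124), np.int64(124)] [(130, np.int64(210), np.int64(299)), (150, np.int64(211), np.int64(298))]
```

Call:
play_rows --increments '[[[0,0,0.005,0,0,0,-1],[0,0,0.01,0,0,0,-1],[0,0,0.01,0,0,0,-1]]]'

```text
time: 11.0
position: [0.4197, -0.241, 0.2832]
tool_rot: [-2.952, -1.075, 0.0]
ft_force: [0.4, -0.4, -2.8]
grip_width: 0.181
grip_force: 40.0
```

Call:
play_rows --increments '[[[0,0,0.005,0,0,0,-1],[0,0,0.01,0,0,0,-1],[0,0,0.01,0,0,0,-1]]]'

```text
time: 11.3
position: [0.4197, -0.241, 0.2822]
tool_rot: [-2.952, -1.075, 0.0]
ft_force: [0.0, 0.3, -2.8]
grip_width: 0.178
grip_force: 40.0
```

Call:
play_rows --increments '[[[0,0,0.005,0,0,0,-1],[0,0,0.01,0,0,0,-1],[0,0,0.015,0,0,0,-1],[0,0,0.015,0,0,0,-1]]]'

```text
time: 11.7
position: [0.4197, -0.241, 0.2807]
tool_rot: [-2.952, -1.075, 0.0]
ft_force: [-0.4, 0.3, -2.7]
grip_width: 0.182
grip_force: 40.0
```

Call:
play_rows --increments '[[[0,0,0.005,0,0,0,-1],[0,0,0.01,0,0,0,-1],[0,0,0.015,0,0,0,-1],[0,0,0.015,0,0,0,-1]]]'

```text
time: 12.1
position: [0.4197, -0.241, 0.2791]
tool_rot: [-2.952, -1.075, 0.0]
ft_force: [0.4, 0.2, -2.1]
grip_width: 0.182
grip_force: 40.0
```

Call:
play_rows --increments '[[[0,0,0.004,0,0,0,-1],[0,0,0.008,0,0,0,-1],[0,0,0.008,0,0,0,-1]]]'

```text
time: 12.4
position: [0.4197, -0.241, 0.2784]
tool_rot: [2.952, 1.075, -0.0]
ft_force: [0.2, -0.2, -3.0]
grip_width: 0.183
grip_force: 40.0
```

Call:
play_rows --increments '[[[0,0,0.002,0,0,0,-1],[0,0,0.004,0,0,0,-1],[0,0,0.004,0,0,0,-1]]]'

```text
time: 12.7
position: [0.4197, -0.241, 0.2783]
tool_rot: [2.952, 1.075, -0.0]
ft_force: [-1.1, 0.7, -0.5]
grip_width: 0.183
grip_force: 40.0
```

The fence sits flat with the pin in its hole. It reached bed height with no pin contact and the bed is now taking the weight. I loosen the grip a little and swing about the pin.

Call:
play_rows --increments '[[[0,0,0,0,0,0,-1],[-0.001,-0.022,0,0,0,-0.022,-1],[-0.002,-0.045,0,0,0,-0.044,-1],[-0.004,-0.067,0,0,0,-0.067,-1],[-0.006,-0.089,0,0,0,-0.089,-1],[-0.01,-0.111,0,0,0,-0.111,-1],[-0.01,-0.111,0,0,0,-0.111,-1]]]' --squeeze 12

```text
time: 13.4
position: [0.412, -0.2332, 0.2783]
tool_rot: [2.846, 1.328, 0.001]
ft_force: [-0.2, 0.2, 0.0]
grip_width: 0.185
grip_force: 12.0
```

```bash
python3 - <<'E'
from h import *
s=ctrl.get_state();w=ctrl.get_image("wrist");np.save("w5.npy",w);print(s["position"],s["ft_force"],s["torque"])
R=Ro.from_rotvec(s["tool_rot"]).as_matrix();C=cam("wrist",s)
hv=cv2.cvtColor(w,cv2.COLOR_RGB2HSV)
m=((hv[...,1]<50)&(hv[...,2]>120)).astype(np.uint8)
n,l,st,ce=cv2.connectedComponentsWithStats(m)
print([(st[i].tolist(),ce[i].round(1).tolist()) for i in range(1,n) if 60<st[i,4] and 90<ce[i,1]<240 and 100<ce[i,0]<320],proj([.4075,-.1815,.211],C))
cr=cv2.resize(w[90:290,100:350],None,fx=3,fy=3,interpolation=cv2.INTER_CUBIC);cv2.imwrite("pics/w5.png",cr[...,::-1])
E
```

```text
[ 0.41203882 -0.23316448  0.278309  ] [-0.19020841  0.16685458  0.03061226] [ 0.06360718 -0.03836543  0.05778353]
[([95, 110, 20, 12, 152], [103.8, 115.3]), ([210, 123, 90, 83, 5946], [258.2, 159.5]), ([170, 171, 23, 22, 400], [181.2, 181.5]), ([102, 211, 30, 35, 720], [117.3, 225.9])] [[184.12893555 179.82211493]]
```

View pics/w5.png

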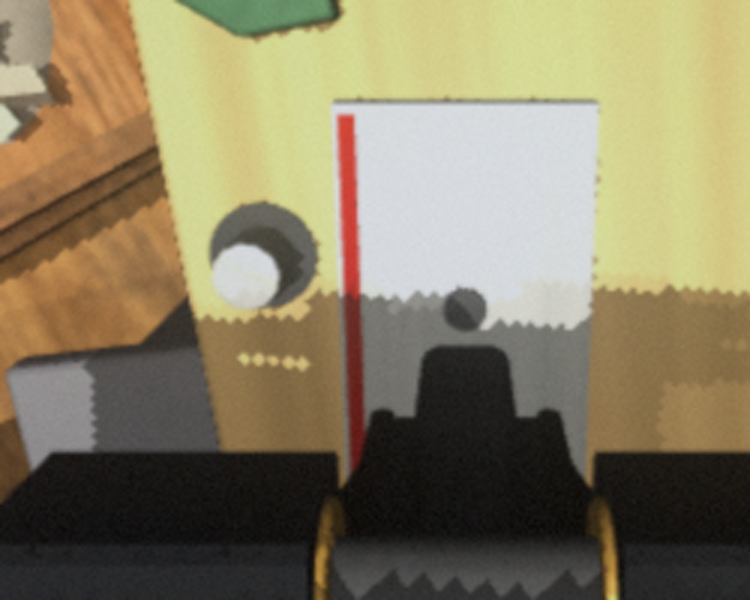

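The picture shows about 4 mm between the dowel foot and the red edge, roughly 2.2° of swing. Continuing in small steps.

Call:
play_rows --increments '[[[0,-0.006,0,0,0,-0.006,-1],[0,-0.011,0,0,0,-0.011,-1],[0,-0.017,0,0,0,-0.017,-1],[0,-0.017,0,0,0,-0.017,-1]]]'

```text
time: 13.85
position: [0.4108, -0.2322, 0.2783]
tool_rot: [2.828, 1.366, 0.001]
ft_force: [0.8, -0.4, 0.0]
grip_width: 0.181
grip_force: 12.0
```

Call:
play_rows --increments '[[[0,-0.003,0,0,0,-0.003,-1],[0,-0.006,0,0,0,-0.006,-1],[0,-0.006,0,0,0,-0.006,-1]]]'

```text
time: 14.15
position: [0.4102, -0.2318, 0.2783]
tool_rot: [2.822, 1.379, 0.0]
ft_force: [2.4, -1.7, 1.4]
grip_width: 0.182
grip_force: 12.0
```

```bash
cat > gap.py <<'E'
from h import *
s=ctrl.get_state();w=ctrl.get_image("wrist");C=cam("wrist",s)
R=Ro.from_rotvec(s["tool_rot"]).as_matrix();p=s["position"];tool=lambda X:(X-p)@R*1e3
hv=cv2.cvtColor(w,cv2.COLOR_RGB2HSV)
m=((hv[...,1]<50)&(hv[...,2]>120)).astype(np.uint8)
n,l,st,ce=cv2.connectedComponentsWithStats(m)
for i in range(1,n):
    if 150<st[i,4]<700 and 140<ce[i,0]<230 and 120<ce[i,1]<215:
        c=[st[i,0]+st[i,2]/2-.5,st[i,1]+st[i,3]/2-.5];print("dowel",c,st[i].tolist(),tool(ray(c,.211,C)).round(1))
r=hv[...,1].astype(int)
red=((hv[...,0]<8)|(hv[...,0]>172))&(hv[...,1]>120)&(hv[...,2]>90);red[:,:200]=0;red[:,240:]=0
for row in(135,160,180):
    x=np.nonzero(red[row])[0]
    if len(x): print("red left",x.min(),x.max(),tool(ray([x.min()-.5,row],.201,C)).round(1))
print("F",s["ft_force"].round(2),"M",s["torque"].round(3),"t",s["time"])
for row in(165,180):print(row,w[row,170:222].sum(1).tolist())
E
python3 gap.py
```

```text
dowel [np.float64(188.0), np.float64(179.0)] [177, 168, 23, 23, 402] [[ 37.1 -34.8  67.3]]
red left 213 217 [[ 58.2 -22.8  77.3]]
red left 214 218 [[ 45.  -22.7  77.3]]
red left 215 219 [[ 34.  -22.6  77.3]]
F [ 2.38 -1.7   1.42] M [-0.225 -0.442  0.066] t 14.15
165 [584, 579, 581, 577, 575, 555, 538, 410, 309, 289, 295, 290, 290, 296, 289, 283, 256, 228, 231, 221, 233, 214, 213, 210, 201, 210, 211, 210, 214, 220, 251, 288, 295, 301, 291, 301, 306, 310, 303, 298, 463, 580, 617, 542, 394, 328, 324, 323, 356, 511, 628, 652]
180 [568, 576, 579, 580, 579, 578, 586, 613, 632, 639, 641, 637, 645, 640, 645, 643, 648, 645, 642, 636, 639, 633, 638, 637, 637, 640, 637, 639, 625, 500, 300, 190, 190, 194, 197, 217, 255, 282, 284, 300, 348, 430, 579, 624, 489, 336, 311, 316, 311, 395, 583, 646]
```

The dark ring at the dowel's foot is a 20 mm washer. The dowel itself still stands about 5 mm from the edge, which matches the predicted 2° left, so the 3 N is probably side load on the pin. I open slightly so the fence can centre itself, then push with one finger.

Call:
play_rows --increments '[[[0,0,0,0,0,0,-0.54],[0,0,0,0,0,0,-0.54],[0,0,0,0,0,0,-0.54],[0,0,0,0,0,0,-0.54]]]'

```text
time: 14.6
position: [0.4098, -0.2316, 0.2778]
tool_rot: [-2.822, -1.379, 0.001]
ft_force: [-0.1, -0.6, -0.3]
grip_width: 0.228
grip_force: 0.0
```

```bash
python3 gap.py
```

```text
dowel [np.float64(189.0), np.float64(179.0)] [178, 168, 23, 23, 406] [[ 37.3 -34.2  66.8]]
red left 214 218 [[ 58.2 -22.2  76.8]]
red left 215 219 [[ 45.1 -22.1  76.8]]
red left 216 220 [[ 34.2 -22.   76.8]]
F [-0.13 -0.63 -0.32] M [-0.058 -0.051 -0.016] t 14.6
165 [579, 583, 580, 578, 579, 574, 555, 543, 404, 306, 296, 288, 287, 298, 293, 299, 282, 257, 235, 222, 227, 234, 226, 206, 219, 210, 211, 212, 210, 206, 222, 257, 291, 293, 306, 297, 306, 301, 309, 301, 296, 461, 579, 630, 540, 409, 335, 324, 328, 359, 516, 625]
180 [558, 571, 584, 580, 575, 580, 582, 587, 612, 636, 642, 644, 644, 640, 640, 646, 644, 644, 645, 642, 637, 638, 642, 640, 643, 641, 641, 641, 644, 634, 506, 306, 196, 193, 187, 199, 216, 261, 282, 285, 291, 354, 434, 581, 626, 501, 360, 313, 311, 318, 385, 590]
```

Call:
play_rows --increments '[[[0,-0.01,-0.01,0,0,-0.004,-0.54],[0,-0.015,-0.01,0,0,-0.008,-0.54],[0,-0.02,-0.01,0,0,-0.012,-0.54],[0,-0.025,-0.01,0,0,-0.015,-0.54],[0,-0.03,-0.01,0,0,-0.015,-0.54],[0,-0.03,-0.01,0,0,-0.015,-0.54]]]'

```text
time: 15.25
position: [0.4078, -0.2299, 0.2792]
tool_rot: [2.806, 1.412, 0.0]
ft_force: [1.5, -0.3, -0.7]
grip_width: 0.227
grip_force: 0.7
```

```bash
python3 gap.py|grep -v ^1
```

```text
dowel [np.float64(196.0), np.float64(177.5)] [185, 167, 23, 22, 405] [[ 37.7 -30.8  68.1]]
red left 219 222 [[ 58.1 -19.8  78.1]]
red left 219 223 [[ 44.9 -20.2  78.1]]
red left 220 223 [[ 33.8 -20.   78.1]]
F [ 1.46 -0.3  -0.68] M [-0.148 -0.335 -0.028] t 15.25
```

Call:
play_rows --increments '[[[0,-0.005,0,0,0,-0.004,-0.54],[0,-0.01,0,0,0,-0.009,-0.54],[0,-0.015,0,0,0,-0.013,-0.54],[0,-0.015,0,0,0,-0.013,-0.54]]]'

```text
time: 15.7
position: [0.4065, -0.229, 0.2791]
tool_rot: [2.791, 1.441, 0.0]
ft_force: [1.8, -1.4, 0.2]
grip_width: 0.231
grip_force: 0.8
```

Call:
play_rows --increments '[[[0,-0.005,0,0,0,-0.004,-0.54],[0,-0.01,0,0,0,-0.009,-0.54],[0,-0.01,0,0,0,-0.009,-0.54]]]'

```text
time: 16.0
position: [0.4059, -0.2285, 0.2792]
tool_rot: [2.781, 1.46, 0.001]
ft_force: [2.2, -0.4, -0.0]
grip_width: 0.233
grip_force: 1.4
```

```bash
python3 gap.py|grep -v ^1
```

```text
dowel [np.float64(173.5), np.float64(165.5)] [168, 152, 12, 28, 219] [[ 44.  -41.9  68.2]]
dowel [np.float64(203.5), np.float64(175.5)] [192, 165, 24, 22, 410] [[ 38.8 -27.   68.2]]
red left 220 224 [[ 58.1 -19.3  78.2]]
red left 220 224 [[ 44.9 -19.7  78.2]]
red left 220 224 [[ 33.8 -20.   78.2]]
F [ 2.21 -0.41 -0.02] M [-0.29  -0.561 -0.033] t 16.0
```

Call:
play_rows --increments '[[[0,-0.003,0,0,0,-0.002,-0.54],[0,-0.006,0,0,0,-0.004,-0.54],[0,-0.006,0,0,0,-0.004,-0.54]]]'

```text
time: 16.35
position: [0.4056, -0.2284, 0.2794]
tool_rot: [2.776, 1.468, 0.001]
ft_force: [4.4, -3.0, 0.4]
grip_width: 0.23
grip_force: 2.5
```

Call:
play_rows --increments '[[[0,-0.003,0,0,0,-0.002,-0.54],[0,-0.005,0,0,0,-0.003,-0.54],[0,-0.005,0,0,0,-0.003,-0.54]]]'

```text
time: 16.65
position: [0.4055, -0.2283, 0.2796]
tool_rot: [2.771, 1.474, 0.002]
ft_force: [4.8, -3.2, 0.0]
grip_width: 0.235
grip_force: 2.9
```

```bash
python3 gap.py|grep -v ^1
```

```text
dowel [np.float64(174.0), np.float64(164.0)] [168, 150, 13, 29, 242] [[ 44.7 -41.7  68.5]]
dowel [np.float64(204.5), np.float64(174.5)] [193, 164, 24, 22, 410] [[ 39.2 -26.5  68.5]]
red left 221 225 [[ 58.1 -18.8  78.5]]
red left 221 225 [[ 44.8 -19.2  78.5]]
red left 221 225 [[ 33.8 -19.5  78.5]]
F [ 4.82 -3.18  0.04] M [-0.817 -1.118 -0.116] t 16.65
```

The force has risen to 6 N and the gap no longer shrinks, so the edge is against the dowel. Backing off, opening and rising.

Call:
play_rows --increments '[[[0,0.01,0,0,0,0,-0.5],[0,0.02,0,0,0,0,-0.4],[0,0.02,0,0,0,0,-0.3],[0,0.02,0,0,0,0,-0.2],[0,0.02,0,0,0,0,-0.1]]]'

```text
time: 17.2
position: [0.406, -0.2286, 0.2787]
tool_rot: [-2.772, -1.475, 0.001]
ft_force: [0.4, -0.2, -1.1]
grip_width: 0.411
grip_force: 0.0
```

Call:
play_rows --increments '[[[0,0,-0.1,0,0,0,0],[0,0,-0.3,0,0,0,0],[0,0,-0.6,0,0,0,0],[0,0,-1,0,0,0,0],[0,0,-1,0,0,0,0],[0,0,-1,0,0,0,0]]]'

```text
time: 17.8
position: [0.4068, -0.229, 0.3805]
tool_rot: [2.771, 1.475, 0.002]
ft_force: [-0.4, 0.0, -0.8]
grip_width: 0.5
grip_force: 0.0
```

```bash
python3 - <<'E'
from h import *
s=ctrl.get_state();w=ctrl.get_image("wrist");C=cam("wrist",s);print(s["position"],s["ft_force"],s["grip_width"])
cr=cv2.resize(w[60:330,120:400],None,fx=2.2,fy=2.2,interpolation=cv2.INTER_CUBIC);cv2.imwrite("pics/w6.png",cr[...,::-1])
E
```

```text
[ 0.40675641 -0.22897575  0.3805054 ] [-0.43182003  0.04004447 -0.82891267] 0.50004251337232
```

View pics/w6.png

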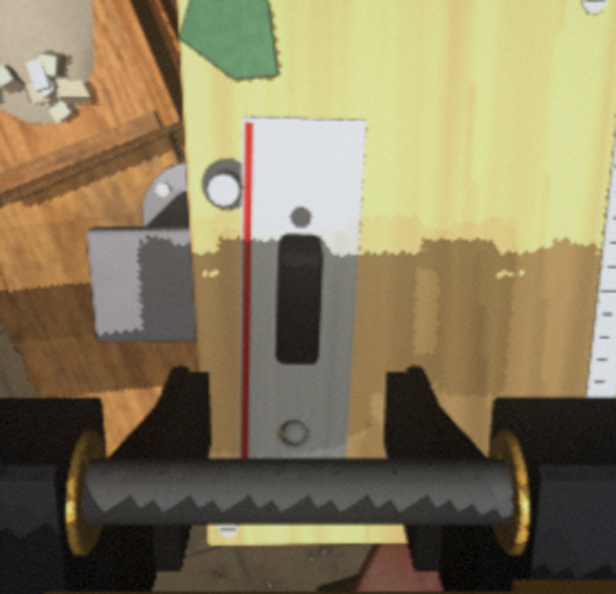

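The picture shows the pin inside the hole at (293,432), the red edge at the dowel (222,188), and the glass undisturbed. One numeric check of the dowel offset, then I hand in if it is in range.

```bash
python3 - <<'E'
from h import *
s=ctrl.get_state();C=cam("wrist",s);g=lambda x,y,z:ray([x/2.2+120-.3,y/2.2+60-.3],z,C)[0,:2]
tl,tr,hole=g(245,118,.201),g(366,123,.201),g(293,432,.201)
mid=(tl+tr)/2;u=(mid-hole)/np.linalg.norm(mid-hole);v=np.array([-u[1],u[0]])
d=g(222,188,.211)-hole
print("width",np.linalg.norm(tl-tr),"len",np.linalg.norm(mid-hole),"dowel in fence",d@u-.055,d@v,"ang",np.degrees(np.arctan2(u[1],u[0])))
y=(d@v)
if .027<y<.031 and d@u-.055>.02: print(ctrl.close_job())
E
```

```text
width 0.04479039919243359 len 0.12774977600133308 dowel in fence 0.04809348457561396 0.029674785069068038 ang 53.82109658964802
the job is handed in; nothing more can be done
None
```

The fence is flat on the bed with the pin in its hole and its red edge resting against the stop dowel (measured offset 29.7 mm, allowed 27–31); it is released and the job is handed in, though no verdict came back.

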